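# Pump the inlay press shut and set its timer

### The job

Pump the red-handled lever of the green press, in full strokes from the top right down to its stop, letting its spring bring it back up each time, until the round steel platen has come all the way down onto the black keyring blank; leave the lever up. Then turn the timer's black dial until its white pointer stands at the red mark. Move the platen only by the lever, and leave the glue bottle, the keyring and the phone where they are.

Things in the scene. Friction and masses are not known exactly. Their poses are not given: they have to be found in the camera images.
- press: green C-frame hand press fixed to the table; origin: centre of its base's underside. Base 160 (x) by 220 (y) by 30 mm; column 70 by 60 mm at y = -50 mm; head 70 (x) by 170 mm (y -80 to +90), 150 to 229 mm high. The lever sticks out to its own -y. The black blank, a disc 50 mm across, is fixed on the bed at y = +50 mm, its top 58 mm above the table.
- lever (a joint): pump lever, rad: 0 = up (sprung rest), 0.75 = down at its stop; hinged about the press's x axis. Pressing takes 5 to 10 N at the handle; let go, it springs up. Each full stroke (down past 0.70, back up to below 0.1) feeds the platen down by about 8 mm; a short one may feed nothing. Three or four close the press; extra strokes do no harm.
- lever_pivot (a point): point on the lever's hinge axis, in the press's fixed frame (x = 0, y = -98 mm, 120 mm above the table); its axes are those of the press
- handle_mid (a point): centre of the lever's red cross bar, 26 mm in diameter, 100 mm long along the press's x axis, 200 mm from the hinge axis. At rest it stands 0.61 rad above level as seen from the pivot (235 mm above the table), at the bottom of the stroke 0.14 rad below level (92 mm above the table). Moves with the lever.
- ram (a joint): how far the platen has come down, m: it starts between 0 and 0.009; at 0.032 it rests on the blank (shut). It stays where it is left.
- platen_face (a point): round steel platen, 64 mm across, 14 mm thick, at the foot of the ram; origin: centre of its underside, 90 mm above the table when ram = 0, 58 mm when shut
- timer: grey timer box fixed to the table, 130 (x) by 120 (y) by 50 mm high, with a white round scale on its top, black ticks every 30 degrees and one red one. Origin: centre of its underside; the dial's axis is its z axis.
- dial (a joint): dial angle, rad, growing clockwise as seen from above: at 0 the white pointer points along the timer's +x axis, at 1.571 at the red mark (the timer's -y). It starts between 0.1 and 0.9, its range is 0 to 4.71, and it stays where it is left.
- dial_grip (a point): middle of the dial's grip bar, on the dial's axis, 72 mm above the table. The bar is 52 mm long (along the pointer), 13 mm wide, its top 82 mm above the table; it stands on a disc 60 mm across whose top is 58 mm above the table. The point's x axis points along the pointer.
- red_mark (a point): the red tick on the scale, 45 mm from the dial's axis, 51 mm above the table
- glue: small clear glue bottle with a white cap, 30 mm in diameter, 60 mm tall, loose; origin at the centre of its underside; leave it alone
- keyring: finished black round keyring, 44 mm across, 7 mm thick, with a steel ring, loose; origin under the disc's centre; leave it alone
- phone: phone lying flat, 75 (x) by 150 (y) by 8 mm, loose; origin at the centre of its underside; leave it alone
Things that resemble listed ones, but are neither listed nor needed, are in the scene too. There is more than one size of the timer; the job needs the smaller.

How it is judged:
On the way, in this order (a step that is already met when the one before it is completed fails the run):
1. the platen is down on the blank (within 3 mm) and the lever has come back up (value of joint ram above 0.029 m and value of joint lever below 0.12 rad), for 0.2 s.
2. the dial's pointer is at the red mark (within 10 degrees) (value of joint dial between 1.401 and 1.741 rad), for 0.2 s.
At the end, for the whole second after the job is handed in: The platen is down on the blank (ram above 0.029, that is within 3 mm), the lever is back up (below 0.12 rad), and the dial stands still with its pointer within 10 degrees (0.17 rad) of the red mark; the glue bottle, keyring and phone are within 30 mm of where they began, the bottle standing (all of step 1 and all of step 2 and velocity of joint dial between -0.05 and 0.05 rad/s); the robot touches nothing.
It fails at once if the robot pushes the platen itself (contact force between any of the fingers, the arm and ram above 2 N).
It fails at once if the glue bottle is knocked or moved more than 30 mm (distance of glue from where it was at the start of the episode above 0.03 m or angle between glue's own z axis and vertical above 0.5 rad).
It fails at once if the keyring is knocked or moved more than 30 mm (distance of keyring from where it was at the start of the episode above 0.03 m).
It fails at once if the phone is knocked or moved more than 30 mm (distance of phone from where it was at the start of the episode above 0.03 m).
It also fails if it takes over 64 s, if anything falls off the work surface, if the arm or the gripper's body presses on something with over 40 N, if the wrist force passes 120 N, or if a joint passes its speed limit or range.

### The arm

A 6-joint arm with a two-finger parallel gripper is mounted at the origin on the work surface. World frame = base frame: x ahead of the robot, y to its left, z up, the work surface at z = 0. Lengths are in m, angles in rad, forces in N, time in s.
With the tool pointing down it reaches from about 0.375 to 0.925 m from the base axis. Payload 5.7 kg.
Tool frame: the origin (TCP) lies at the very end of the fingers, on their centre line; the grasp point (between the pads) lies 19 mm behind it; z points along the fingers, y is the line along which they close (so a half turn about z gives the same grasp; the last joint's range is limited). The gripper opens to 85 mm and grips with 20 to 120 N. Pads are 22 mm wide; open, the fingers measure 114 mm over their backs; the gripper's body (76 mm by 85 mm) begins 54 mm behind the grasp point. The pads swing forward as they close: fully open they stand 13 mm farther back than shut.
Start: joints at [1.114, 0.359, 1.51, -0, 1.272, -0.115], TCP at [0.201, 0.565, 0.231] pointing down, gripper open.
Joint ranges: [-2.97, 2.97], [-1.01, 2.36], [0.21, 2.38], [-0.96, 4.11], [0.2, 2.71], [-2.98, 2.98]. Speed limits (rad/s): [2.39, 2.39, 3.14, 3.14, 3.14, 3.14].

### API

Orientations are given as a 3x3 rotation matrix whose columns are the frame's x, y, z axes.
In Python, from station import sensors, eyes, hand_in gives the robot as it stands.
- The arm moves only by the shell command python3 -m handwheel 'ROWS'. ROWS is JSON, a list of rows, each a list of 3 entries, a list of its own where there are three numbers: the shift along the world's x, y, z each as a share of 2.5 cm, from -1 to 1, then the turn, a rotation vector about the world's x, y, z each as a share of 8 degrees, from -1 to 1, then the opening, from 0 (shut) to 1 (fully open). A call has exactly 10 rows; each row shifts and turns the commanded pose from where the row before left it; what a row does not reach is not made up. A row lasts 1/8 s, in which the tool goes at most 62.5 mm and 10.7 degrees, less where a joint would pass 70% of its speed; a pose out of reach is approached as far as the arm can. A call with a number of a shift or a turn outside -1 to 1 is refused whole. A call with a gripper value outside its range is refused whole. The fingers move at their own pace and stop on an object; the grip force is fixed at half the most. Time passes only in rows, so rows that do not move let the fingers close, or fill a call up. It gives the time, the measured TCP pose, the force, the opening and the grip force at its end, in the units of the state.
- sensors.state(): the state, without advancing time (a new reading comes with each control period).
- eyes.camera(name): name is "side" or "top" or "wrist"; returns a dict with "image" (480x640x3 uint8, red, green, blue), "range_z" (480x640 float32, m along the optical axis (not along the pixel's ray), 0 where there is no reading), "K" (3x3 intrinsics, pixels), "dist_coeffs" ([k1, k2, p1, p2, k3] as OpenCV has them; the pictures are not rectified), "T" (4x4, takes a point from camera to world coordinates); the wrist camera has in their place "tool_from_camera" (4x4, takes a point from camera to tool coordinates, whose origin is the TCP and whose axes are the flange's). Camera axes: x right, y up, looking along -z (the intrinsics and any distortion apply to the point x, -y, -z); pixel columns grow to the right and rows downward; lengths in m; the calibration is good to about 2 mm. A picture is of the moment at which its call begins: read the wrist's pose just before it.
- hand_in(): hands the job in; it is judged then, once.
The state is a dict: "time_s": time; "q": joint angles; "qd": joint speeds; "joint_efforts": joint torques, N m; "position": TCP position; "tcp_rot": TCP orientation; "wrist_force": force on the tool from outside, world axes, zero at the start; "ft_torque": the same for the moment, N m; "grip_width": opening from 0.0 (shut) to 1.0 (fully open); "grasp_force": force on a finger pad.
Only numpy, scipy, OpenCV 4.12 (cv2) and the standard library are available. Lean on these libraries where they do the work, as an engineer would, in place of code of your own. Each camera call takes 0.05 s, during which the arm holds its last target. There are 200 camera calls.

## Working session

There is one attempt and no reset: what is moved stays moved. The work goes in short steps, Python scripts to look and compute and a shell command to move; the robot and the scene stay as the last step left them, time stands still between calls to the robot, and variables do not carry over. Pictures are saved under pics/ and viewed, at most 10 in all, crops included, and the job is handed in when it is done.

```bash
ls; mkdir -p pics; cat > h.py <<'E'
import numpy as np, cv2
from station import sensors, eyes, hand_in
def snap(n):
    s=sensors.state(); c=eyes.camera(n)
    if n=='wrist':
        T=np.eye(4);T[:3,:3]=np.array(s['tcp_rot']);T[:3,3]=s['position'];c['T']=T@np.array(c['tool_from_camera'])
    return c
def save(c,f): cv2.imwrite(f,c['image'][:,:,::-1])
def world(c):
    "world xyz of each pixel by range"
    v,u=np.mgrid[0:480,0:640]; p=np.stack([u,v],-1).reshape(-1,1,2).astype(np.float64)
    n=cv2.undistortPoints(p,np.array(c['K']),np.array(c['dist_coeffs'])).reshape(480,640,2)
    z=c['range_z'][...,None]; P=np.concatenate([n[...,:1]*z,-n[...,1:]*z,-z],-1)
    T=np.array(c['T']); return P@T[:3,:3].T+T[:3,3]
E
python3 - <<'E'
from h import *
import pickle
for n in ('top','side'):
    c=snap(n); save(c,f'pics/{n}0.png'); pickle.dump(c,open(n+'0.pkl','wb')); print(n,np.array(c['T']).round(3).tolist())
s=sensors.state(); print(s['time_s'],s['position'],np.array(s['tcp_rot']).round(3).tolist())
E
```

```text
pics
top [[0.07, 0.977, -0.202, 0.253], [-0.998, 0.069, -0.01, -0.017], [0.004, 0.202, 0.979, 1.433], [0.0, 0.0, 0.0, 1.0]]
side [[-0.974, -0.131, 0.185, 0.724], [0.227, -0.591, 0.774, 0.988], [0.008, 0.796, 0.606, 0.938], [0.0, 0.0, 0.0, 1.0]]
0.1 [0.20083167 0.5647062  0.23052872] [[-0.942, 0.335, -0.001], [0.335, 0.942, -0.002], [0.0, -0.002, -1.0]]
```

View pics/top0.png

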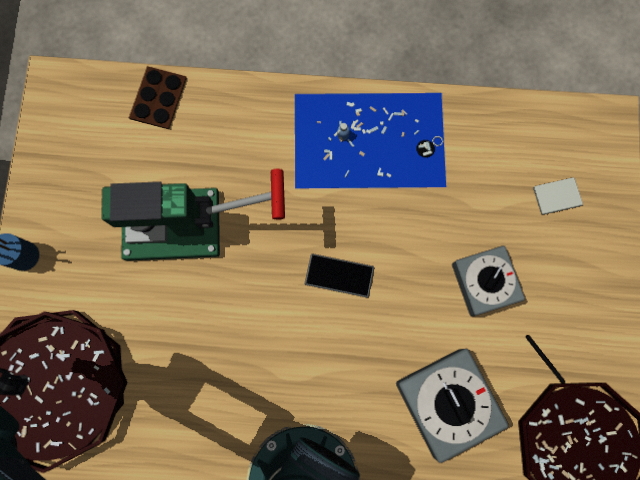

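View pics/side0.png

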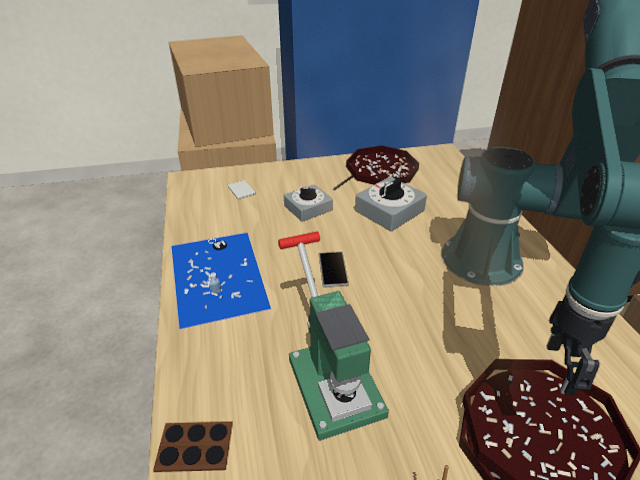

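The press is at about (165,220) in the top view, with the lever's red bar at (277,194). The phone is at (340,275), the keyring at (426,148) and the glue at (344,130). There are two timers: (490,281) and (455,403). The one at (490,281) looks smaller, so I'll measure both and confirm with a crop.

```bash
cat > m.py <<'E'
from h import *
import pickle
np.set_printoptions(precision=4,suppress=True)
for n in ('top','side'):
    c=pickle.load(open(n+'0.pkl','rb')); W=world(c); im=c['image']; hsv=cv2.cvtColor(im,cv2.COLOR_RGB2HSV)
    red=((hsv[...,0]<6)|(hsv[...,0]>174))&(hsv[...,1]>180)&(hsv[...,2]>90)&(c['range_z']>0)
    k,l,st,ce=cv2.connectedComponentsWithStats(red.astype(np.uint8))
    for i in range(1,k):
        if st[i,4]>=8: 
            P=W[l==i]; print(n,'red',ce[i].round(1),st[i,4],np.median(P,0),P.min(0),P.max(0))
            if st[i,4]>300:
                x=P[:,:2]-P[:,:2].mean(0); print('  axis',np.linalg.svd(x,full_matrices=False)[2][0])
    g=(W[...,2]>0.045)&(W[...,2]<0.056)&(hsv[...,1]<90)
    k,l,st,ce=cv2.connectedComponentsWithStats(g.astype(np.uint8))
    for i in range(1,k):
        if st[i,4]>300:
            P=W[l==i]; r=cv2.minAreaRect((P[:,:2]*1000).astype(np.float32)); print(n,'box',ce[i].round(1),r,np.median(P[:,2]))
    # green base top
    gr=(hsv[...,0]>60)&(hsv[...,0]<95)&(hsv[...,1]>120)&(W[...,2]>0.022)&(W[...,2]<0.038)&(W[...,1]>0.05)&(W[...,0]>.35)
    P=W[gr]; 
    print(n,'base',len(P),cv2.minAreaRect((P[:,:2]*1000).astype(np.float32)))
    if n=='top':
        a=cv2.resize(im[230:330,440:540],(400,400),interpolation=cv2.INTER_CUBIC);b=cv2.resize(im[340:470,390:520],(400,400),interpolation=cv2.INTER_CUBIC)
        cv2.imwrite('pics/timers.png',np.hstack([a,b])[:,:,::-1])
    for nm,uv in dict(phone=(340,275),keyring=(426,148),glue=(344,130)).items():
        if n=='top': print(nm,W[uv[1],uv[0]])
E
python3 m.py
```

```text
top red [276.5 193. ] 522 [0.576  0.0894 0.2451] [0.5278 0.0748 0.2343] [0.6266 0.1047 0.2522]
  axis [-0.9936 -0.1132]
top red [509.1 273.2] 8 [ 0.4811 -0.4236  0.0521] [ 0.4784 -0.4294  0.0486] [ 0.4841 -0.4214  0.0569]
top red [480.3 390.7] 30 [ 0.2228 -0.3603  0.0703] [ 0.216  -0.3685  0.0636] [ 0.229  -0.3527  0.076 ]
top box [146.2 234.1] ((514.4110717773438, 393.36529541015625), (34.84496307373047, 89.43704986572266), 7.715038776397705) 0.049532135251833864
top box [489.  280.4] ((463.81622314453125, -382.85321044921875), (130.0319061279297, 121.70906829833984), 20.968263626098633) 0.04999634064522862
top base 1813 ((546.3768920898438, 347.3204345703125), (157.27610778808594, 219.0036163330078), 6.498912811279297)
phone [ 0.4565 -0.0512  0.0082]
keyring [ 0.777  -0.2369  0.0082]
glue [ 0.7933 -0.0377  0.0473]
side red [298.7 239.7] 365 [0.5808 0.0976 0.2421] [0.529  0.0779 0.2287] [0.6275 0.1099 0.2487]
  axis [0.9934 0.1145]
side box [307.6 198.7] ((466.242431640625, -378.9417419433594), (132.33847045898438, 126.26473999023438), 21.00149917602539) 0.04860555265812616
side box [343.3 399.7] ((541.9603881835938, 400.0693359375), (91.34819793701172, 91.46053314208984), 5.93539571762085) 0.04929413954713824
side base 23 ((549.8851928710938, 344.06134033203125), (158.17288208007812, 204.2108917236328), 7.29322624206543)
```

View pics/timers.png

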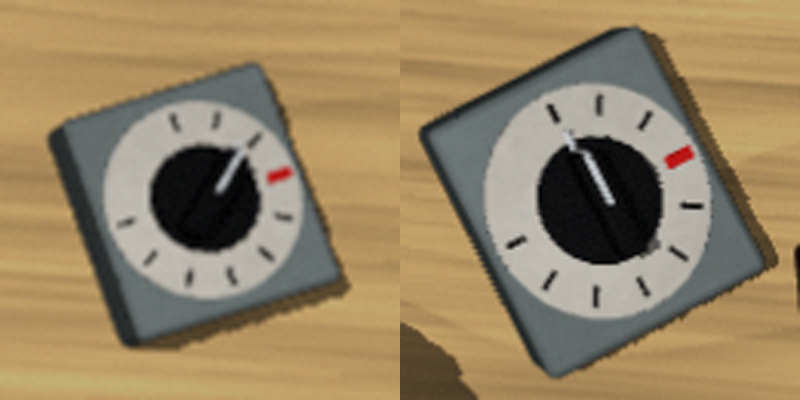

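Crop: the left one, (489,280) in the top view, measures 130×120 mm and 50 mm high, so it is the timer meant. The one on the right, (455,403), is the larger. The small timer is centred at (0.464,-0.382) with yaw +21°, and its pointer is near the 50–60° tick. The press is at (0.547,0.346) with yaw 6.5°. That puts the bar at (0.577,0.086,0.235), which agrees with the red-bar measurements in both views. Next I move above the bar with the fingers shut.

```bash
python3 -m handwheel '[[[0.3,-0.6,1],[0,0,0],0],[[0.75,-0.96,1],[0,0,0],0],[[0.75,-0.96,1],[0,0,0],0],[[0.75,-0.96,0.6],[0,0,0],0],[[0.75,-0.96,0],[0,0,0],0],[[0.75,-0.96,0],[0,0,0],0],[[0.75,-0.96,0],[0,0,0],0],[[0.75,-0.96,0],[0,0,0],0],[[0.75,-0.96,0],[0,0,0],0],[[0.75,-0.96,0],[0,0,0],0]]'
python3 -m handwheel '[[[0.75,-0.96,0],[0,0,0],0],[[0.75,-0.96,0],[0,0,0],0],[[0.75,-0.96,0],[0,0,0],0],[[0.75,-0.96,0],[0,0,0],0],[[0.75,-0.96,0],[0,0,0],0],[[0.75,-0.96,0],[0,0,0],0],[[0.75,-0.96,0],[0,0,0],0],[[0.75,-0.96,0],[0,0,0],0],[[0.75,-0.96,0],[0,0,0],0],[[0.5,-0.5,0],[0,0,0],0]]'
```

```text
time_s: 1.35
position: [0.3776, 0.3332, 0.3209]
tcp_rot: [[-0.942, 0.335, -0.001], [0.335, 0.942, -0.001], [0.0, -0.001, -1.0]]
wrist_force: [0.2, 0.7, -0.3]
grip_width: 0.001
grasp_force: 0.0
time_s: 2.6
position: [0.5591, 0.1047, 0.3208]
tcp_rot: [[-0.942, 0.336, -0.001], [0.336, 0.942, -0.0], [0.001, -0.0, -1.0]]
wrist_force: [0.5, 0.6, -0.4]
grip_width: 0.002
grasp_force: 0.0
```

```bash
python3 -m handwheel '[[[0.72,-0.84,-0.6],[0,0,0],0],[[0,0,-1],[0,0,0],0],[[0,0,-1],[0,0,0],0],[[0,-0.35,-1],[0,0,0],0],[[0,-0.55,-1],[0,0,0],0],[[0.05,-0.35,-1],[0,0,0],0],[[0.05,-0.25,-1],[0,0,0],0],[[0,-0.1,-1],[0,0,0],0],[[0,0,-1],[0,0,0],0],[[0,0,0],[0,0,0],0]]'
python3 - <<'E'
from h import *
c=snap('side'); save(c,'pics/side1.png'); cv2.imwrite('pics/side1c.png',cv2.resize(c['image'][170:450,240:520],(560,560))[:,:,::-1])
E
```

```text
time_s: 3.85
position: [0.5795, 0.0443, 0.1056]
tcp_rot: [[-0.942, 0.335, -0.0], [0.335, 0.942, -0.001], [-0.0, -0.001, -1.0]]
wrist_force: [0.9, -3.5, 3.4]
grip_width: -0.003
grasp_force: 2.3
```

View pics/side1c.png

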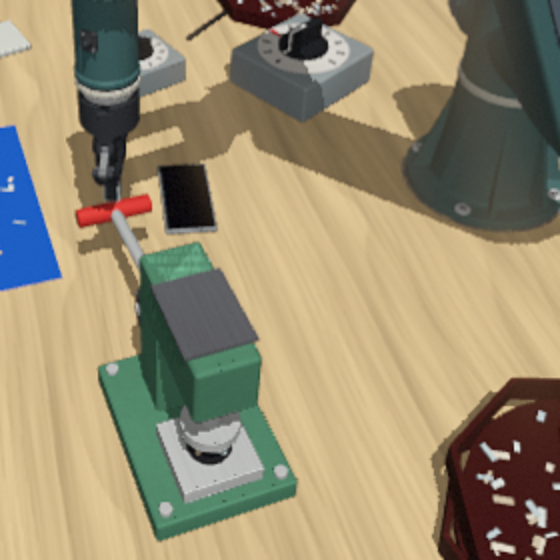

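The tip is on the bar but toward its outer (-y) side. I'll measure the bar's height.

```bash
cat > bar.py <<'E'
from h import *
import sys
c=snap('side');W=world(c);hsv=cv2.cvtColor(c['image'],cv2.COLOR_RGB2HSV)
m=((hsv[...,0]<6)|(hsv[...,0]>174))&(hsv[...,1]>180)&(hsv[...,2]>90)&(c['range_z']>0)
k,l,st,ce=cv2.connectedComponentsWithStats(m.astype(np.uint8));i=1+np.argmax(st[1:,4]);P=W[l==i]
print('bar',st[i],np.median(P,0).round(4),'ztop',np.percentile(P[:,2],95).round(4))
# platen: gather grey points near press (blank at press y +.05)
w=np.radians(6.5);R=np.array([[np.cos(w),-np.sin(w)],[np.sin(w),np.cos(w)]])
L=(W[...,:2]-[0.547,0.346])@R
v=(abs(L[...,0])<.035)&(L[...,1]>.015)&(L[...,1]<.1)&(W[...,2]>.052)&(W[...,2]<.145)
print('z hist',np.histogram(W[v][:,2],bins=np.arange(.052,.148,.004)))
E
python3 bar.py
```

```text
bar [278 267  38  16 285] [0.5883 0.0625 0.1018] ztop 0.1064
z hist (array([ 63,  67,   7,   0,   0,   0,   0,  15,  32,  34, 187, 162,  13,
         7,   8,   2,   0,   0,   0,   0,   0,   0,   0]), array([0.052, 0.056, 0.06 , 0.064, 0.068, 0.072, 0.076, 0.08 , 0.084,
       0.088, 0.092, 0.096, 0.1  , 0.104, 0.108, 0.112, 0.116, 0.12 ,
       0.124, 0.128, 0.132, 0.136, 0.14 , 0.144]))
```

```bash
python3 -m handwheel '[[[0,0.1,-0.12],[0,0,0],0],[[0,0,0],[0,0,0],0],[[0,0.05,1],[0,0,0],0],[[0,0.1,1],[0,0,0],0],[[0,0.2,1],[0,0,0],0],[[0,0.3,1],[0,0,0],0],[[0,0.5,1],[0,0,0],0],[[0,0.5,1],[0,0,0],0],[[0,0,0.4],[0,0,0],0],[[0,0,0],[0,0,0],0]]'
python3 bar.py
```

```text
time_s: 5.2
position: [0.5791, 0.0886, 0.2635]
tcp_rot: [[-0.942, 0.335, 0.001], [0.335, 0.942, -0.0], [-0.001, 0.0, -1.0]]
wrist_force: [0.9, 0.3, -0.5]
grip_width: -0.003
grasp_force: 0.0
bar [278 232  42  17 386] [0.5815 0.0971 0.242 ] ztop 0.2465
z hist (array([ 74,  72,   5,   0,   0,   0,   0,  14,  30,  40, 210, 135,  15,
         6,   9,   1,   0,   0,   0,   0,   0,   0,   0]), array([0.052, 0.056, 0.06 , 0.064, 0.068, 0.072, 0.076, 0.08 , 0.084,
       0.088, 0.092, 0.096, 0.1  , 0.104, 0.108, 0.112, 0.116, 0.12 ,
       0.124, 0.128, 0.132, 0.136, 0.14 , 0.144]))
```

```bash
python3 -m handwheel '[[[0,0,-0.4],[0,0,0],0],[[0,-0.1,-1],[0,0,0],0],[[0,-0.5,-1],[0,0,0],0],[[0,-0.4,-1],[0,0,0],0],[[0,-0.2,-1],[0,0,0],0],[[0,-0.1,-1],[0,0,0],0],[[0,0,-1],[0,0,0],0],[[0,0,-0.1],[0,0,0],0],[[0,0,0],[0,0,0],0],[[0,0,0],[0,0,0],0]]'
python3 bar.py
sed 's/snap(.side.)/__import__("pickle").load(open("side0.pkl","rb"))/' bar.py | python3 -
```

```text
time_s: 6.5
position: [0.5807, 0.0556, 0.1039]
tcp_rot: [[-0.942, 0.336, 0.004], [0.336, 0.942, -0.0], [-0.004, 0.001, -1.0]]
wrist_force: [-6.0, -0.1, 32.4]
grip_width: -0.0
grasp_force: 16.6
bar [278 273  18  11 137] [0.6097 0.0664 0.0984] ztop 0.1035
z hist (array([ 53,  22,   4,   0,   1,  10,  35,  41, 216, 156,  13,  14,  12,
         9,   9,   1,   0,   0,   0,   0,   0,   0,   0]), array([0.052, 0.056, 0.06 , 0.064, 0.068, 0.072, 0.076, 0.08 , 0.084,
       0.088, 0.092, 0.096, 0.1  , 0.104, 0.108, 0.112, 0.116, 0.12 ,
       0.124, 0.128, 0.132, 0.136, 0.14 , 0.144]))
bar [279 232  41  17 365] [0.5808 0.0976 0.2421] ztop 0.2469
z hist (array([ 70, 106,  19,   0,   0,   0,   0,   0,   0,  21,  32,  31, 218,
        86,  11,   0,   0,   0,   0,   0,   0,   0,   0]), array([0.052, 0.056, 0.06 , 0.064, 0.068, 0.072, 0.076, 0.08 , 0.084,
       0.088, 0.092, 0.096, 0.1  , 0.104, 0.108, 0.112, 0.116, 0.12 ,
       0.124, 0.128, 0.132, 0.136, 0.14 , 0.144]))
```

Each stroke feeds the platen about 8 mm. Back up, then two more strokes.

```bash
U='up'; python3 -m handwheel '[[[0,0,1],[0,0,0],0],[[0,0.1,1],[0,0,0],0],[[0,0.2,1],[0,0,0],0],[[0,0.4,1],[0,0,0],0],[[0,0.5,1],[0,0,0],0],[[0,0.1,1],[0,0,0],0],[[0,0,0.5],[0,0,0],0],[[0,0,0],[0,0,0],0],[[0,0,0],[0,0,0],0],[[0,0,0],[0,0,0],0]]'
python3 -m handwheel '[[[0,0,-0.46],[0,0,0],0],[[0,-0.1,-1],[0,0,0],0],[[0,-0.5,-1],[0,0,0],0],[[0,-0.4,-1],[0,0,0],0],[[0,-0.2,-1],[0,0,0],0],[[0,-0.1,-1],[0,0,0],0],[[0,0,-1],[0,0,0],0],[[0,0,0],[0,0,0],0],[[0,0,0],[0,0,0],0],[[0,0,0],[0,0,0],0]]'
python3 bar.py
python3 -m handwheel '[[[0,0,1],[0,0,0],0],[[0,0.1,1],[0,0,0],0],[[0,0.2,1],[0,0,0],0],[[0,0.4,1],[0,0,0],0],[[0,0.5,1],[0,0,0],0],[[0,0.1,1],[0,0,0],0],[[0,0,0.5],[0,0,0],0],[[0,0,0],[0,0,0],0],[[0,0,0],[0,0,0],0],[[0,0,0],[0,0,0],0]]'
python3 -m handwheel '[[[0,0,-0.5],[0,0,0],0],[[0,-0.1,-1],[0,0,0],0],[[0,-0.5,-1],[0,0,0],0],[[0,-0.4,-1],[0,0,0],0],[[0,-0.2,-1],[0,0,0],0],[[0,-0.1,-1],[0,0,0],0],[[0,0,-1],[0,0,0],0],[[0,0,0],[0,0,0],0],[[0,0,0],[0,0,0],0],[[0,0,0],[0,0,0],0]]'
python3 bar.py
```

```text
time_s: 7.8
position: [0.5784, 0.0882, 0.262]
tcp_rot: [[-0.942, 0.336, -0.002], [0.336, 0.942, -0.0], [0.002, -0.001, -1.0]]
wrist_force: [-0.2, 0.2, 0.6]
grip_width: -0.001
grasp_force: 0.0
time_s: 9.05
position: [0.5811, 0.0561, 0.1043]
tcp_rot: [[-0.942, 0.335, 0.005], [0.335, 0.942, 0.0], [-0.004, 0.002, -1.0]]
wrist_force: [-2.5, 1.2, 23.0]
grip_width: 0.001
grasp_force: 11.5
bar [278 273  18  11 139] [0.6101 0.0671 0.0988] ztop 0.1038
z hist (array([ 39,   0,   1,   9,  35,  34, 243, 160,  13,  11,  17,  13,  12,
        11,   8,   1,   0,   0,   0,   0,   0,   0,   0]), array([0.052, 0.056, 0.06 , 0.064, 0.068, 0.072, 0.076, 0.08 , 0.084,
       0.088, 0.092, 0.096, 0.1  , 0.104, 0.108, 0.112, 0.116, 0.12 ,
       0.124, 0.128, 0.132, 0.136, 0.14 , 0.144]))
time_s: 10.35
position: [0.5784, 0.0883, 0.263]
tcp_rot: [[-0.942, 0.335, -0.002], [0.335, 0.942, -0.0], [0.002, -0.001, -1.0]]
wrist_force: [-1.3, -0.4, -0.5]
grip_width: -0.006
grasp_force: 0.0
time_s: 11.6
position: [0.581, 0.0561, 0.1042]
tcp_rot: [[-0.942, 0.335, 0.005], [0.335, 0.942, 0.0], [-0.004, 0.002, -1.0]]
wrist_force: [-2.6, 0.5, 23.9]
grip_width: -0.0
grasp_force: 11.8
bar [278 273  18  11 140] [0.6101 0.0667 0.0987] ztop 0.1035
z hist (array([ 24,  10,  33,  35, 253, 165,  19,  10,  14,  14,  14,  12,  13,
        11,   7,   0,   0,   0,   0,   0,   0,   0,   0]), array([0.052, 0.056, 0.06 , 0.064, 0.068, 0.072, 0.076, 0.08 , 0.084,
       0.088, 0.092, 0.096, 0.1  , 0.104, 0.108, 0.112, 0.116, 0.12 ,
       0.124, 0.128, 0.132, 0.136, 0.14 , 0.144]))
```

The platen's top is at about 0.071, so the press looks shut. One more stroke to be sure, which does no harm.

```bash
python3 -m handwheel '[[[0,0,1],[0,0,0],0],[[0,0.1,1],[0,0,0],0],[[0,0.2,1],[0,0,0],0],[[0,0.4,1],[0,0,0],0],[[0,0.5,1],[0,0,0],0],[[0,0.1,1],[0,0,0],0],[[0,0,0.5],[0,0,0],0],[[0,0,0],[0,0,0],0],[[0,0,0],[0,0,0],0],[[0,0,0],[0,0,0],0]]'
python3 -m handwheel '[[[0,0,-0.5],[0,0,0],0],[[0,-0.1,-1],[0,0,0],0],[[0,-0.5,-1],[0,0,0],0],[[0,-0.4,-1],[0,0,0],0],[[0,-0.2,-1],[0,0,0],0],[[0,-0.1,-1],[0,0,0],0],[[0,0,-1],[0,0,0],0],[[0,0,0],[0,0,0],0],[[0,0,0],[0,0,0],0],[[0,0,0],[0,0,0],0]]'
python3 -m handwheel '[[[0,0,1],[0,0,0],0],[[0,0.1,1],[0,0,0],0],[[0,0.2,1],[0,0,0],0],[[0,0.4,1],[0,0,0],0],[[0,0.5,1],[0,0,0],0],[[0,0.1,1],[0,0,0],0],[[0,0,0.8],[0,0,0],0],[[0,0,0],[0,0,0],0],[[0,0,0],[0,0,0],0],[[0,0,0],[0,0,0],0]]'
python3 bar.py
```

```text
time_s: 12.9
position: [0.5785, 0.0883, 0.263]
tcp_rot: [[-0.942, 0.335, -0.002], [0.335, 0.942, -0.0], [0.002, -0.001, -1.0]]
wrist_force: [-0.1, 0.5, 0.0]
grip_width: -0.003
grasp_force: 0.0
time_s: 14.15
position: [0.5806, 0.056, 0.1042]
tcp_rot: [[-0.942, 0.335, 0.004], [0.335, 0.942, -0.0], [-0.004, 0.001, -1.0]]
wrist_force: [-3.6, 0.5, 23.8]
grip_width: 0.004
grasp_force: 12.2
time_s: 15.4
position: [0.5783, 0.0884, 0.2702]
tcp_rot: [[-0.942, 0.335, -0.003], [0.335, 0.942, -0.0], [0.002, -0.001, -1.0]]
wrist_force: [-0.1, 0.0, -1.7]
grip_width: 0.0
grasp_force: 0.0
bar [278 232  42  17 386] [0.5805 0.0977 0.2419] ztop 0.2466
z hist (array([ 13,  10,  39,  35, 270, 140,  20,  11,  16,  14,   9,  17,  12,
        10,   7,   0,   0,   0,   0,   0,   0,   0,   0]), array([0.052, 0.056, 0.06 , 0.064, 0.068, 0.072, 0.076, 0.08 , 0.084,
       0.088, 0.092, 0.096, 0.1  , 0.104, 0.108, 0.112, 0.116, 0.12 ,
       0.124, 0.128, 0.132, 0.136, 0.14 , 0.144]))
```

The extra stroke moved nothing, so the press is shut, and the lever is up. On to the timer.

```bash
python3 -m handwheel '[[[0,-0.8,0.4],[0,0,0],0],[[-0.2,-0.99,0],[0,0,0],0],[[-0.2,-0.99,0],[0,0,0],0],[[-0.2,-0.99,0],[0,0,0],0.6],[[-0.25,-0.99,0],[0,0,0],0.6],[[-0.25,-0.99,0],[0,0,0],0.6],[[-0.25,-0.99,0],[0,0,0],0.6],[[-0.25,-0.99,0],[0,0,0],0.6],[[-0.25,-0.99,0],[0,0,0],0.6],[[-0.25,-0.99,0],[0,0,0],0.6]]'
python3 -m handwheel '[[[-0.25,-0.99,0],[0,0,0],0.6],[[-0.25,-0.99,0],[0,0,0],0.6],[[-0.25,-0.99,0],[0,0,0],0.6],[[-0.25,-0.99,0],[0,0,0],0.6],[[-0.25,-0.99,0],[0,0,0],0.6],[[-0.25,-0.99,0],[0,0,0],0.6],[[-0.25,-0.99,-0.5],[0,0,0],0.6],[[-0.25,-0.99,-1],[0,0,0],0.6],[[-0.25,-0.3,-1],[0,0,0],0.6],[[0,0,0],[0,0,0],0.6]]'
python3 - <<'E'
from h import *
import pickle
c=snap('wrist');save(c,'pics/w1.png');pickle.dump(c,open('w1.pkl','wb'))
print(sensors.state()['q'])
E
```

```text
time_s: 16.7
position: [0.5261, -0.1563, 0.2823]
tcp_rot: [[-0.942, 0.336, 0.0], [0.336, 0.942, -0.001], [-0.001, -0.001, -1.0]]
wrist_force: [0.7, -0.3, -0.4]
grip_width: 0.601
grasp_force: 0.0
time_s: 17.95
position: [0.4682, -0.3602, 0.2177]
tcp_rot: [[-0.942, 0.337, -0.003], [0.337, 0.942, 0.002], [0.004, 0.001, -1.0]]
wrist_force: [-0.5, -0.2, 0.3]
grip_width: 0.597
grasp_force: 0.0
[-7.71118195e-01  3.58721558e-01  1.54275136e+00 -1.91111410e-04
  1.24172514e+00 -1.99876977e+00]
```

View pics/w1.png

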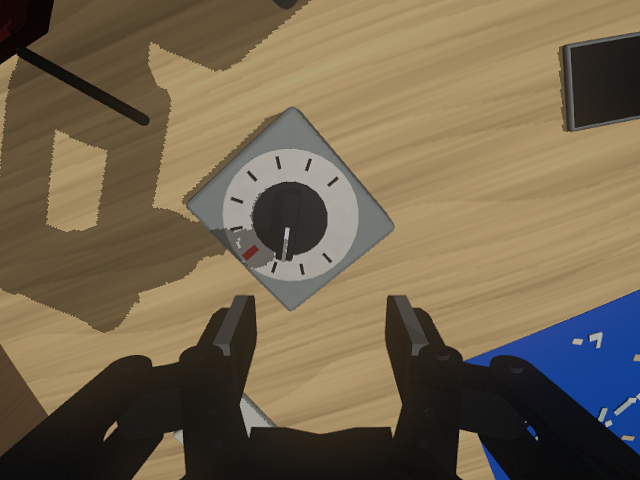

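The wrist view shows the dial at about (290,218), its pointer running toward (285,250), and the red mark at (250,252). I'll measure the bar, the disc and the red mark in this view and in the top view.

```bash
cat > dial.py <<'E'
from h import *
import pickle,sys
np.set_printoptions(precision=4,suppress=True)
def meas(c,n):
    W=world(c);near=np.hypot(W[...,0]-.464,W[...,1]+.382)
    b=(near<.05)&(W[...,2]>.068)&(W[...,2]<.095)&(c['range_z']>0)
    P=W[b]; 
    if len(P)>20:
        r=cv2.minAreaRect((P[:,:2]*1000).astype(np.float32)); x=P[:,:2]-P[:,:2].mean(0)
        a=np.linalg.svd(x,full_matrices=False)[2][0]; print(n,'bar',len(P),r,'z',np.percentile(P[:,2],[50,95]),'ang',np.degrees(np.arctan2(a[1],a[0]))%180)
    hsv=cv2.cvtColor(c['image'],cv2.COLOR_RGB2HSV)
    w=b&(hsv[...,1]<60)&(hsv[...,2]>90)
    if w.any(): print('  white',w.sum(),W[w].mean(0))
    w=(near<.028)&(W[...,2]>.05)&(hsv[...,1]<60)&(hsv[...,2]>110)&(W[...,2]>.065)
    k=(near<.06)&((hsv[...,0]<8)|(hsv[...,0]>172))&(hsv[...,1]>130)&(W[...,2]>.04)
    if k.any(): print('  red',k.sum(),W[k].mean(0))
    g=(near<.1)&(W[...,2]>.045)&(W[...,2]<.056)
    print('  box',cv2.minAreaRect((W[g][:,:2]*1000).astype(np.float32)))
    d=(near<.045)&(W[...,2]>.055)&(W[...,2]<.062); print('  disc',d.sum(),cv2.minEnclosingCircle((W[d][:,:2]*1000).astype(np.float32)))
E
python3 - <<'E'
from dial import *
meas(pickle.load(open('w1.pkl','rb')),'w'); meas(pickle.load(open('top0.pkl','rb')),'top')
E
```

```text
w bar 1270 ((463.94158935546875, -383.75860595703125), (13.122631072998047, 53.19834518432617), 61.850711822509766) z [0.0816 0.083 ] ang 151.74209522681807
  white 159 [ 0.4752 -0.3898  0.0823]
  red 104 [ 0.4797 -0.4255  0.0515]
  box ((463.3204345703125, -383.1905517578125), (130.46119689941406, 119.37409210205078), 21.152544021606445)
  disc 3119 ((466.4417724609375, -384.8913879394531), 33.06208038330078)
top bar 179 ((464.35479736328125, -382.6485900878906), (15.115662574768066, 55.07767868041992), 61.50099563598633) z [0.0806 0.0856] ang 152.85551617533974
  white 27 [ 0.4773 -0.3905  0.0813]
  red 12 [ 0.4811 -0.4255  0.0521]
  box ((464.86676025390625, -383.2337646484375), (132.18797302246094, 122.30401611328125), 20.49993896484375)
  disc 326 ((463.9740905761719, -382.1332092285156), 44.55666732788086)
```

The bar is centred at (0.464,-0.3835) with its top at 0.082, and its pointer is at -28.2° in world axes. The dial therefore reads about 0.86, with 40.7° to go clockwise. I'll align the gripper by -8.6° and descend.

```bash
python3 -m handwheel '[[[-0.17,-0.93,0],[0,0,-0.54],0.6],[[0,0,-0.5],[0,0,-0.54],0.6],[[0,0,-0.9],[0,0,0],0.6],[[0,0,-0.9],[0,0,0],0.6],[[0,0,-0.9],[0,0,0],0.6],[[0,0,-0.9],[0,0,0],0.6],[[0,0,0],[0,0,0],0.6],[[0,0,0],[0,0,0],0.6],[[0,0,0],[0,0,0],0.6],[[0,0,0],[0,0,0],0.6]]'
```

```text
time_s: 19.25
position: [0.4665, -0.3834, 0.1178]
tcp_rot: [[-0.881, 0.473, 0.001], [0.473, 0.881, -0.001], [-0.002, -0.001, -1.0]]
wrist_force: [0.9, -0.3, 0.3]
grip_width: 0.599
grasp_force: 0.0
```

```bash
python3 -m handwheel '[[[-0.1,0,-0.8],[0,0,0],0.6],[[0,0,-0.8],[0,0,0],0.6],[[0,0,-0.5],[0,0,0],0.6],[[0,0,0],[0,0,0],0.6],[[0,0,0],[0,0,0],0],[[0,0,0],[0,0,0],0],[[0,0,0],[0,0,0],0],[[0,0,0],[0,0,0],0],[[0,0,0],[0,0,0],0],[[0,0,0],[0,0,0],0]]'
```

```text
time_s: 20.5
position: [0.4637, -0.3842, 0.0653]
tcp_rot: [[-0.881, 0.473, 0.001], [0.473, 0.881, -0.002], [-0.002, -0.002, -1.0]]
wrist_force: [-3.2, -3.6, 6.1]
grip_width: 0.135
grasp_force: 61.4
```

Gripped: the opening is about 12 mm, which fits the 13 mm bar. Turning 40.7° clockwise.

```bash
python3 -m handwheel '[[[0,0,0],[0,0,-0.6],0],[[0,0,0],[0,0,-0.75],0],[[0,0,0],[0,0,-0.75],0],[[0,0,0],[0,0,-0.75],0],[[0,0,0],[0,0,-0.75],0],[[0,0,0],[0,0,-0.75],0],[[0,0,0],[0,0,-0.75],0],[[0,0,0],[0,0,0],0],[[0,0,0],[0,0,0],0],[[0,0,0],[0,0,0],0]]'
```

```text
time_s: 21.75
position: [0.4634, -0.3846, 0.0653]
tcp_rot: [[-0.358, 0.934, 0.0], [0.934, 0.358, -0.003], [-0.003, -0.001, -1.0]]
wrist_force: [-4.9, -3.5, 6.8]
grip_width: 0.132
grasp_force: 61.4
```

Tool y now stands at 21.0°, so the bar is at -69.0°, which is on target. Release, rise, back off and check.

```bash
python3 -m handwheel '[[[0,0,0],[0,0,0],0.6],[[0,0,0],[0,0,0],0.6],[[0,0,0],[0,0,0],0.6],[[0,0,0],[0,0,0],0.6],[[0,0,0.5],[0,0,0],0.6],[[0,0,1],[0,0,0],0.6],[[0,0,1],[0,0,0],0.6],[[0,0,1],[0,0,0],0.6],[[0,0,1],[0,0,0],0.6],[[0,0,1],[0,0,0],0.6]]'
python3 -m handwheel '[[[0,0.5,1],[0,0,0],0.6],[[0,0.5,0],[0,0,0],0.6],[[0,0,0],[0,0,0],0.6],[[0,0,0],[0,0,0],0.6],[[0,0,0],[0,0,0],0.6],[[0,0,0],[0,0,0],0.6],[[0,0,0],[0,0,0],0.6],[[0,0,0],[0,0,0],0.6],[[0,0,0],[0,0,0],0.6],[[0,0,0],[0,0,0],0.6]]'
python3 - <<'E'
from dial import *
c=snap('wrist');save(c,'pics/w2.png'); meas(c,'w')
t=snap('top');save(t,'pics/t2.png')
W=world(t)
for uv in ((340,275),(426,148),(344,130)): print(W[uv[1],uv[0]])
E
python3 bar.py
```

```text
time_s: 23.0
position: [0.4637, -0.383, 0.2036]
tcp_rot: [[-0.358, 0.934, 0.001], [0.934, 0.358, -0.001], [-0.001, 0.0, -1.0]]
wrist_force: [-1.2, 0.4, 0.3]
grip_width: 0.6
grasp_force: 0.0
time_s: 24.25
position: [0.4636, -0.358, 0.2268]
tcp_rot: [[-0.358, 0.934, -0.0], [0.934, 0.358, -0.0], [-0.0, -0.0, -1.0]]
wrist_force: [-0.0, -0.7, 0.1]
grip_width: 0.601
grasp_force: 0.0
w bar 1149 ((463.4919738769531, -383.8010559082031), (13.01775074005127, 52.80586242675781), 20.784154891967773) z [0.0815 0.0828] ang 110.93403216352652
  white 135 [ 0.468  -0.3957  0.0823]
  red 78 [ 0.48   -0.4255  0.0522]
  box ((463.3495788574219, -383.26763916015625), (130.27992248535156, 119.6158218383789), 21.122468948364258)
  disc 2809 ((464.64849853515625, -386.00628662109375), 32.57825469970703)
[ 0.4573 -0.0513  0.0025]
[ 0.7768 -0.2369  0.0086]
[ 0.7931 -0.0377  0.0478]
bar [279 232  41  17 366] [0.581  0.0977 0.2423] ztop 0.2471
z hist (array([ 24,  13,  34,  39, 280, 131,  17,  12,  17,  12,  14,  11,  13,
        12,   5,   2,   0,   0,   0,   0,   0,   0,   0]), array([0.052, 0.056, 0.06 , 0.064, 0.068, 0.072, 0.076, 0.08 , 0.084,
       0.088, 0.092, 0.096, 0.1  , 0.104, 0.108, 0.112, 0.116, 0.12 ,
       0.124, 0.128, 0.132, 0.136, 0.14 , 0.144]))
```

View pics/w2.png

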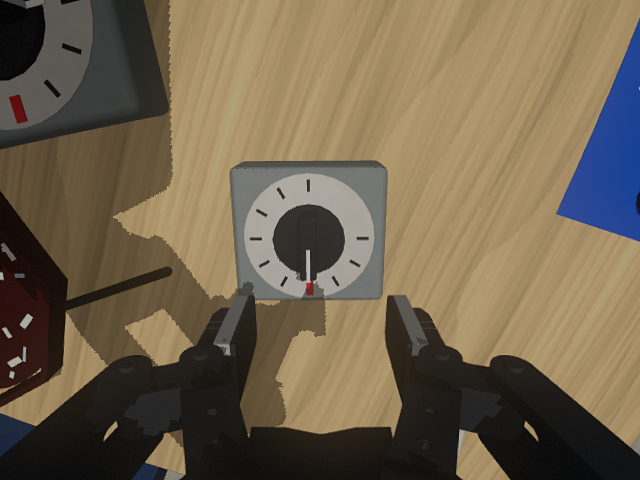

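View pics/t2.png

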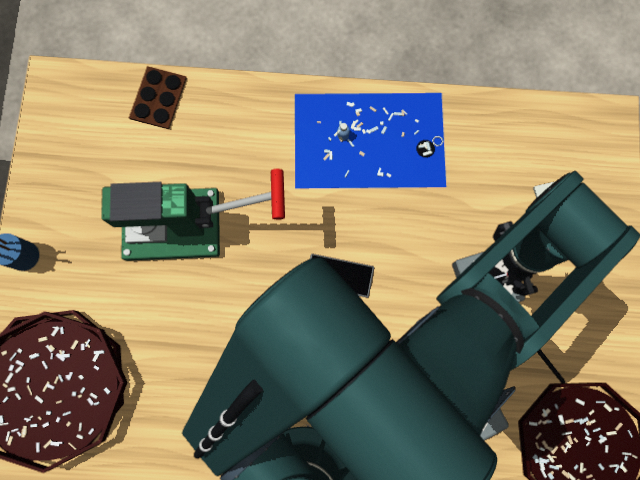

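The wrist view shows the white pointer (308,265) on the red mark (309,288), and the measured bar angle of -69.1° agrees. In the top view the lever is up, and the glue, keyring and phone haven't moved. The robot touches nothing.

```bash
python3 -c "
from station import hand_in
print(hand_in())"
```

```text
the job is handed in; nothing more can be done
None
```

The job is handed in (it returned no verdict): five full strokes closed the platen on the blank, the lever is back up, the small timer's pointer measures within about 1° of the red mark, and the glue bottle, keyring and phone have not moved.

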